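Tip the counted nuts into the fastener box and close its top tray

TASK

The four big nuts counted into the scoop pan belong in the bottom of the blue fastener box, which stands open with its top tray swung up to the right. Carry the pan over level, hook the cleat under its spout on the box's left rim and, hooked there, rotate it up until all the nuts have slid into the box; then stand the empty pan back on the bare desk and swing the top tray down by hand, without letting it drop, until it sits fully home in the box. Leave the other things on the desk where they are.

Things in the scene. Friction and masses are not known exactly. Their poses are not given: they have to be found in the camera images.
- scoop_pan: Loose aluminium scoop pan, 0.2 to 0.3 kg. Origin at desk level under its middle; x across, -y to the spout, +y to the handle. Floor 84 wide, 124 long (y -62 to 62), underside at z=12, top at 14.5 mm (it stands on a front cleat and two rear feet). Rear and side walls up to z=41, sides 27 over the front 35 mm; spout end open, no sill. At 45 deg of tilt the nuts slide; 75 deg surely empties it.
- pan_hook (a point): Hook corner in the pan's frame at (0, -46, 12) mm: where the spout floor's underside meets the front face of the cleat, a strip 78 mm wide, 3 thick, that hangs 12 mm below the floor; 16 mm of spout stand out in front of it. Hooked, the box's rim bead sits in this corner, spout inside the box and cleat outside, and the pan turns about the rim.
- pan_grip (a point): Grip point on the pan's black handle, (0, 89, 57.2) mm in the pan's frame, pan's axes. The handle is a straight bar, 14 mm wide across x, 18 thick, that leaves the rear wall at (0, 62, 25) mm and rises backwards along (0, cos 50, sin 50 deg) for 68 mm; this point is 42 mm along it. With the fingers along the bar the tool leans 40 deg from vertical, wrist to +y.
- nut_1: Loose steel hexagon nut, 22 x 24 x 12 mm, 30 g; origin at the centre of its underside. It starts flat in the pan, as do the other three.
- nut_2: Nut like nut_1.
- nut_3: Nut like nut_1.
- nut_4: Nut like nut_1.
- fastener_box: Blue sheet-metal box, fixed, open on top. Origin at desk level under its middle; x along its 200 mm length, y across its 146 mm width, +y wall to the robot's left. Walls 2.5 mm, ending in a round rim bead 7 mm thick, top 115.5 mm above the desk; inner floor at 9 mm. The bottom compartment is the space below 65 mm, under the closed top tray.
- box_rim (a point): Centre of the rim bead (3.5 mm radius) at the middle of the box's left (+y) wall: (0, 71.75, 112) mm in the box's frame; its axes are the box's. The pan is hooked and tipped here, within 60 mm of the middle along the rim; 170 mm of rim are free.
- swing_arm (a joint): Angle q of the top tray's swing arms (rad): 0 = tray down, fully home; 2.27 = fully up, at its stop; starts at 1.7 to 2.2. The parallel arms are 85 mm long, so the tray stays level and moves on a circle in the box's y-z plane: from home it stands 85*(cos(q-0.1745)-0.9848) mm along the box's y and 85*(sin(q-0.1745)+0.1736) mm up.
- top_tray: Grey top tray, 176 x 124 x 34 mm, about 0.35 kg with three bushings fixed in it, carried by the swing arms. Origin: the pivot at the arms' upper end, axes as the box's. It stays up by itself when raised (stiff pivots, 0.15 N m); below about 1 rad its weight brings it down fast if it is not held.
- tray_handle (a point): Middle of the top tray's handle: a round black bar, 10 mm thick, 90 mm long along the box's x, 62 mm above the tray's underside (28 mm above its walls). Closed, it lies over the middle of the box (box x=0, y=0), 132 mm above the desk. Below it a divider reaches to 31 mm under the bar's centre.
- oil_can: Bystander: grey oil can with a brass spout, 70x111x158 mm; origin under it.
- glue_bottle: Bystander: white bottle with a red nozzle, 52x50x151 mm; origin under it.
- screwdriver_blue: Bystander: blue screwdriver lying at the desk's front, 23x201x20 mm, long along its y; origin under its middle.
- flat_brush: Bystander: wooden flat brush, 36x176x12 mm, long along y; origin under the middle.
- steel_block: Bystander: ground steel block, 30x50x25 mm; origin under it.
- torch: Bystander: black torch, 26x120x23 mm, long along y; origin under the middle.

How it is judged (in metres and radians):
On the way, in this order (a step that is already met when the one before it is completed fails the run):
1. the pan is hooked on the left rim: its hook corner within about 12 mm of the rim bead, pan within 20 degrees of level, all four nuts still in it (y of pan_hook in the frame of box_rim between -0.012 and 0.012 m and z of pan_hook in the frame of box_rim between -0.01 and 0.012 m and x of pan_hook in the frame of box_rim between -0.06 and 0.06 m and angle between scoop_pan's own z axis and vertical below 0.35 rad and x of nut_1 in the frame of scoop_pan between -0.042 and 0.042 m and y of nut_1 in the frame of scoop_pan between -0.062 and 0.062 m and z of nut_1 in the frame of scoop_pan between 0.005 and 0.045 m and x of nut_2 in the frame of scoop_pan between -0.042 and 0.042 m and y of nut_2 in the frame of scoop_pan between -0.062 and 0.062 m and z of nut_2 in the frame of scoop_pan between 0.005 and 0.045 m and x of nut_3 in the frame of scoop_pan between -0.042 and 0.042 m and y of nut_3 in the frame of scoop_pan between -0.062 and 0.062 m and z of nut_3 in the frame of scoop_pan between 0.005 and 0.045 m and x of nut_4 in the frame of scoop_pan between -0.042 and 0.042 m and y of nut_4 in the frame of scoop_pan between -0.062 and 0.062 m and z of nut_4 in the frame of scoop_pan between 0.005 and 0.045 m), for 0.2 s.
2. hooked there, bearing on the rim and rotated up by more than 40 degrees, the pan has let all four nuts into the bottom of the box (y of pan_hook in the frame of box_rim between -0.012 and 0.012 m and z of pan_hook in the frame of box_rim between -0.01 and 0.012 m and x of pan_hook in the frame of box_rim between -0.06 and 0.06 m and x of nut_1 in the frame of fastener_box between -0.098 and 0.098 m and y of nut_1 in the frame of fastener_box between -0.071 and 0.071 m and z of nut_1 in the frame of fastener_box between 0 and 0.065 m and x of nut_2 in the frame of fastener_box between -0.098 and 0.098 m and y of nut_2 in the frame of fastener_box between -0.071 and 0.071 m and z of nut_2 in the frame of fastener_box between 0 and 0.065 m and x of nut_3 in the frame of fastener_box between -0.098 and 0.098 m and y of nut_3 in the frame of fastener_box between -0.071 and 0.071 m and z of nut_3 in the frame of fastener_box between 0 and 0.065 m and x of nut_4 in the frame of fastener_box between -0.098 and 0.098 m and y of nut_4 in the frame of fastener_box between -0.071 and 0.071 m and z of nut_4 in the frame of fastener_box between 0 and 0.065 m and angle between scoop_pan's own z axis and vertical above 0.7 rad and contact force between scoop_pan and fastener_box above 0.3 N), for 0.2 s.
3. the empty pan stands upright on the desk, let go, with the top tray still up (height (world z) of scoop_pan between -0.006 and 0.006 m and angle between scoop_pan's own z axis and vertical below 0.08 rad and linear speed of scoop_pan below 0.02 m/s and contact force between scoop_pan and fastener_box below 0.05 N and value of joint swing_arm above 1.2 rad and contact force between the fingers and scoop_pan below 0.1 N), for 0.2 s.
At the end, for the whole second after the job is handed in: All four nuts lie in the bottom compartment of the box (below 65 mm), the top tray is fully down (swing arms within 0.05 rad of closed) and still, and the empty pan stands upright at rest on the desk (within 6 mm of desk height, tilt under 0.08 rad), not touching the box (x of nut_1 in the frame of fastener_box between -0.098 and 0.098 m and y of nut_1 in the frame of fastener_box between -0.071 and 0.071 m and z of nut_1 in the frame of fastener_box between 0 and 0.065 m and x of nut_2 in the frame of fastener_box between -0.098 and 0.098 m and y of nut_2 in the frame of fastener_box between -0.071 and 0.071 m and z of nut_2 in the frame of fastener_box between 0 and 0.065 m and x of nut_3 in the frame of fastener_box between -0.098 and 0.098 m and y of nut_3 in the frame of fastener_box between -0.071 and 0.071 m and z of nut_3 in the frame of fastener_box between 0 and 0.065 m and x of nut_4 in the frame of fastener_box between -0.098 and 0.098 m and y of nut_4 in the frame of fastener_box between -0.071 and 0.071 m and z of nut_4 in the frame of fastener_box between 0 and 0.065 m and height (world z) of scoop_pan between -0.006 and 0.006 m and angle between scoop_pan's own z axis and vertical below 0.08 rad and linear speed of scoop_pan below 0.02 m/s and contact force between scoop_pan and fastener_box below 0.05 N and value of joint swing_arm below 0.05 rad and velocity of joint swing_arm between -0.05 and 0.05 rad/s).
It fails at once if the top tray is dropped or flung (faster than 0.35 m/s) (linear speed of top_tray above 0.35 m/s).
It fails at once if a nut is spilt on the desk ((height (world z) of nut_1 below 0.008 m and horizontal distance between nut_1 and fastener_box above 0.14 m) or (height (world z) of nut_2 below 0.008 m and horizontal distance between nut_2 and fastener_box above 0.14 m) or (height (world z) of nut_3 below 0.008 m and horizontal distance between nut_3 and fastener_box above 0.14 m) or (height (world z) of nut_4 below 0.008 m and horizontal distance between nut_4 and fastener_box above 0.14 m)).
It fails at once if a bystander is shifted by more than 30 mm (distance of any of glue_bottle, screwdriver_blue, flat_brush, steel_block from where it was at the start of the episode above 0.03 m).
It also fails if it takes over 72 s, if anything falls off the work surface, if the arm or the gripper's body presses on something with over 40 N, if the wrist force passes 120 N, or if a joint passes its speed limit or range.

ROBOT

A 6-joint arm with a two-finger parallel gripper is mounted at the origin on a cart in front of the work surface, level with it; the furniture and walls round the work are solid. World frame = base frame: x ahead of the robot, y to its left, z up, the work surface at z = 0. Lengths are in mm, angles in rad, forces in N, time in s.
With the tool pointing down it reaches from about 350 to 850 mm from the base axis. Payload 8.1 kg.
Tool frame: the origin (TCP) lies midway between the tips of the shut fingers; the grasp point (between the pads) lies 19 mm behind it; z points along the fingers, y is the line along which they close (so a half turn about z gives the same grasp; the last joint's range is limited). The gripper opens to 93 mm and grips with 3 to 60 N. Pads are 15 mm wide; open, the fingers measure 128 mm over their backs; the gripper's body (75 mm by 188 mm) begins 65 mm behind the grasp point.
Start: joints at [1.126, 0.13, 1.488, -0, 1.523, -0.085], TCP at [211.231, 561.593, 218.635] pointing down, gripper open.
Joint ranges: [-2.96, 2.96], [-0.89, 2.26], [0.02, 2.5], [-1.34, 4.48], [0, 2.73], [-2.66, 2.66]. Speed limits (rad/s): [2.39, 2.39, 2.79, 3.14, 3.14, 3.14].

INTERFACE

Orientations are given as a rotation vector (axis times angle).
In Python, from workcell import arm, cams gives the robot as it stands. The module is installed in compiled form; this text tells all that it offers.
- The arm moves only by the tool jog_arm, never from a script. Its argument "increments" is a list that holds one entry, the list of rows, each a list of 4 numbers: the shift along the tool's x, y, z in cm, then the turn about the tool's z in degrees. A call has 1 to 20 rows; each row is the pose to reach, as a shift and turn from the pose commanded when the call began, along the tool's axes at that moment; what a row does not reach only later rows make up. A row lasts 1/10 s, in which the tool goes at most 50 mm and 8.59 degrees, less where a joint would pass 70% of its speed; a pose out of reach is approached as far as the arm can. A call with a gripper value outside its range is refused whole. "fingers" is the gripper command: -1 is shut, 1 is fully open, values between are in proportion, set as the call begins (left out, the last holds). The fingers move at their own pace and stop on an object; "squeeze" is the grip in N (left out, the last holds). Time passes only in rows, so rows that repeat a pose let the fingers close. It gives the time, the measured TCP pose, the force, the opening and the grip force at its end, in the units of the state.
- arm.sense(): the state, without advancing time (a new reading comes with each control period).
- cams.camera(name): name is "scene" or "top" or "wrist"; returns the picture (420x560x3 uint8, red, green, blue); there is no depth.
- cams.camera_params(name): a dict with "camera_matrix" (3x3 intrinsics, pixels), "xyz" and "attitude" of the camera in the world. Camera axes: x right, y up, looking along -z (the intrinsics and any distortion apply to the point x, -y, -z); pixel columns grow to the right and rows downward; lengths in mm; the calibration is good to about 2 mm. The wrist camera is an equidistant fisheye: a pixel r from the principal point sees the ray r / f radians off the axis. A picture is of the moment at which its call begins: read the wrist's pose just before it. camera_params takes no time and is no camera call; for the wrist camera it gives the pose at the moment of the call.
- arm.finish_job(): hands the job in; it is judged then, once.
The state is a dict: "time": time; "joint_pos": joint angles; "joint_velocities": joint speeds; "effort": joint torques, N m; "position": TCP position; "ee_rot": TCP orientation; "wrist_force": force on the tool from outside, world axes, zero at the start; "wrist_torque": the same for the moment, N m; "grip_width": finger opening in mm; "grip_force": force on a finger pad.
Only numpy, scipy, OpenCV 4.12 (cv2) and the standard library are available. Lean on these libraries where they do the work, as an engineer would, in place of code of your own. Each camera call takes 0.05 s, during which the arm holds its last target. There are 200 camera calls.

## Working session

There is one attempt and no reset: what is moved stays moved. The work goes in short steps, Python scripts to look and compute and a tool call to move; the robot and the scene stay as the last step left them, time stands still between calls to the robot, and variables do not carry over. Pictures are saved under pics/ and viewed, at most 10 in all, crops included, and the job is handed in when it is done.

Besides the shell and the picture viewer there is one more tool, called as name([rows], argument=value, ...), one row to a line, values as JSON. jog_arm: Moves the arm, as the interface text tells. Its arguments: {"type":"object","properties":{"increments":{"type":"array","items":{"type":"array","items":{"type":"array","items":{"type":"number"}}}},"fingers":{"type":"number"},"squeeze":{"type":"number"}},"required":["increments"]}

```bash
mkdir -p pics
cat > h.py <<'E'
import numpy as np, cv2
from workcell import arm, cams
from scipy.spatial.transform import Rotation as R
def snap(n,f):
    im=cams.camera(n); cv2.imwrite('pics/'+f,im[:,:,::-1]); return im
def cam(n):
    p=cams.camera_params(n); a=np.array(p['attitude'],float)
    return np.array(p['camera_matrix']),np.array(p['xyz'],float),(R.from_rotvec(a).as_matrix() if a.size==3 else a)
def ray(n,u,v,c=None):
    K,o,M=c or cam(n)
    x=(u-K[0,2])/K[0,0]; y=(v-K[1,2])/K[1,1]
    if n=='wrist':
        r=np.hypot(x,y)+1e-12; s=np.sin(r)/r; d=np.array([x*s,-y*s,-np.cos(r)])
    else: d=np.array([x,-y,-1])
    return o,M@d
def onz(n,u,v,z,c=None):
    o,d=ray(n,u,v,c); return o+d*(z-o[2])/d[2]
def proj(n,P,c=None):
    K,o,M=c or cam(n); q=M.T@(np.array(P,float)-o); x,y,z=q[0],-q[1],-q[2]
    if n=='wrist':
        r=np.hypot(x,y)+1e-12; t=np.arctan2(r,z); x,y=x/r*t,y/r*t
    else: x,y=x/z,y/z
    return K[0,0]*x+K[0,2],K[1,1]*y+K[1,2]
def tri(n1,p1,n2,p2):
    o1,d1=ray(n1,*p1);o2,d2=ray(n2,*p2);d1/=np.linalg.norm(d1);d2/=np.linalg.norm(d2)
    t=np.linalg.lstsq(np.c_[d1,-d2],o2-o1,rcond=None)[0];a=o1+d1*t[0];b=o2+d2*t[1];return (a+b)/2,np.linalg.norm(a-b)
E
python3 - <<'E'
from h import *
a=snap('scene','s1.png');b=snap('top','t1.png');snap('wrist','w1.png')
for n in('scene','top','wrist'):
    p=cams.camera_params(n);print(n,p)
s=arm.sense();print(s['position'],s['ee_rot'],s['wrist_force'],s['grip_width'])
E
```

```text
scene {'camera_matrix': array([[469.63476549,   0.        , 285.21423326],
       [  0.        , 469.63476549, 214.85908352],
       [  0.        ,   0.        ,   1.        ]]), 'xyz': array([-164.35510402, -601.02736809,  695.46793812]), 'attitude': array([ 0.95726379, -0.44996024, -0.81403855])}
top {'camera_matrix': array([[383.45537355,   0.        , 278.08568084],
       [  0.        , 383.45537355, 211.9602925 ],
       [  0.        ,   0.        ,   1.        ]]), 'xyz': array([ 457.32832456,   10.54811291, 1165.34265698]), 'attitude': array([ 0.1325171 , -0.0926771 , -1.54754595])}
wrist {'camera_matrix': array([[325.1922621 ,   0.        , 282.96953028],
       [  0.        , 325.1922621 , 209.11121063],
       [  0.        ,   0.        ,   1.        ]]), 'xyz': array([143.05790811, 587.62420575, 384.58892244]), 'attitude': array([-0.23318412, -0.15842318,  1.20400483])}
[211.07236986 561.19278835 217.8456724 ] [-5.62088821e-01 -3.09056037e+00  2.08401602e-03] [-0.87969969 -0.10391242  0.13569938] 92.89963007608876
```

View pics/t1.png

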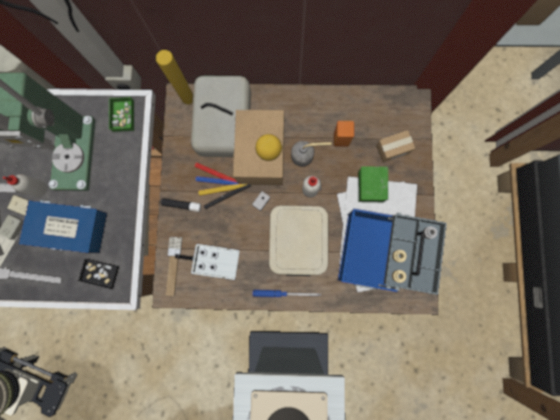

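View pics/s1.png

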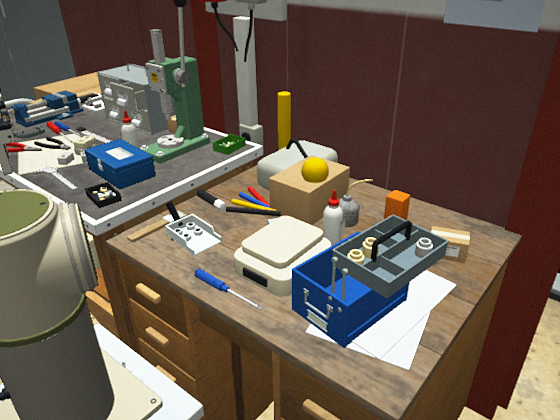

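Run:
```python
from h import *
t=cv2.imread('pics/t1.png');s=cv2.imread('pics/s1.png')
def tile(im,x,y,w):
    h=int(w*.75);c=cv2.resize(im[y:y+h,x:x+w],(400,300),interpolation=cv2.INTER_CUBIC);return c
m=np.vstack([np.hstack([tile(t,155,225,100),tile(t,330,200,120)]),np.hstack([tile(s,150,195,80),tile(s,285,210,170)])])
cv2.imwrite('pics/m1.png',m)
K=t.astype(int);print([np.round(onz('top',u,v,0)) for u,v in((160,310),(435,310))])
```

```text
[array([324., 388.,   0.]), array([ 344., -425.,    0.])]
```

View pics/m1.png

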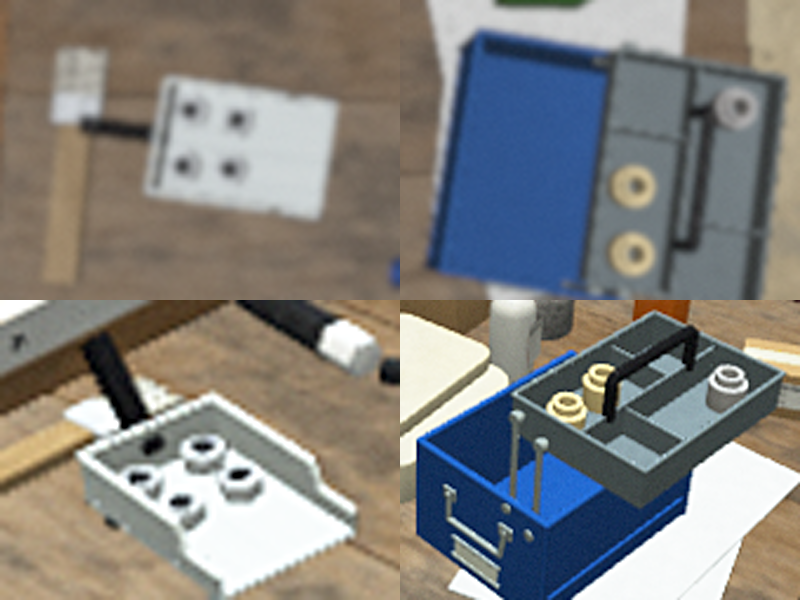

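Run:
```python
from h import *
P=lambda x,y:(155+x/4,225+y/4); B=lambda x,y:(330+(x-400)*.3,200+y*.3)
f=lambda p,z:onz('top',*p,z).round(1)
pr=[f(P(163,76),41),f(P(148,192),41)];pf=[f(P(337,98),27),f(P(320,216),27)]
print('pan rear',pr,np.linalg.norm(pr[0]-pr[1]),'front',pf,np.linalg.norm(pf[0]-pf[1]))
print('handle tip',f(P(88,125),77),'root',f(P(150,131),30))
br=[f(B(472,32),113),f(B(430,268),113)]
print('rim',br,np.linalg.norm(br[0]-br[1]))
for q in (1.7,1.9,2.0,2.1,2.2):
    dy=85*(np.cos(q-.1745)-.9848);z=132+85*(np.sin(q-.1745)+.1736)
    a=f(B(703,108),z);b=f(B(685,242),z);print(q,dy,z,a,b,np.linalg.norm(a-b))
S=lambda x,y:(150+x*.2,195+(y-300)*.2);SB=lambda x,y:(285+(x-400)*.425,210+(y-300)*.425)
print('handle ends tri',tri('top',B(703,108),'scene',SB(693,332)),tri('top',B(685,242),'scene',SB(612,380)))
print('rim tri',tri('top',B(430,268),'scene',SB(420,440)),tri('top',B(472,32),'scene',SB(574,353)))
```

```text
pan rear [array([520.1, 281.3,  41. ]), array([435.6, 287.8,  41. ])] 84.74963126763443 front [array([507.3, 154.1,  27. ]), array([420.8, 163.4,  27. ])] 86.99850573429408
handle tip [482.3 324.3  77. ] root [479.9 291.4  30. ]
rim [array([ 619.8, -164. ,  113. ]), array([ 426.2, -129.2,  113. ])] 196.70282153543192
1.7 -79.85912869580156 231.66881522646457 [ 548.7 -311.   231.7] [ 452.2 -295.2  231.7] 97.7849170373428
1.9 -96.80542204930926 230.74086492018824 [ 548.8 -311.3  230.7] [ 452.2 -295.6  230.7] 97.86751248499164
2.0 -105.1244855050717 229.01373002345161 [ 549.  -311.9  229. ] [ 452.2 -296.1  229. ] 98.0809869444634
2.1 -113.22956251701639 226.46470307911108 [ 549.2 -312.8  226.5] [ 452.2 -297.   226.5] 98.27838012503061
2.2 -121.03966983482215 223.11925312179827 [ 549.5 -313.9  223.1] [ 452.2 -298.   223.1] 98.59056750014173
handle ends tri (array([ 550.1312034 , -314.08873829,  227.4601989 ]), np.float64(3.6487377652100985)) (array([ 452.87732401, -297.60570327,  227.654606  ]), np.float64(2.4217838904518176))
rim tri (array([ 428.78369858, -133.10518205,  106.92972255]), np.float64(8.307758243758029)) (array([ 623.04732961, -168.15936187,  109.83973676]), np.float64(8.931933144300633))
```

```bash
cat >> h.py <<'E'
def inc(x,y,z,yaw=None):
    s=arm.sense();M=R.from_rotvec(s['ee_rot']).as_matrix()
    d=M.T@(np.array([x,y,z])-s['position'])/10
    cur=np.degrees(np.arctan2(M[1,1],M[0,1]))
    t=0 if yaw is None else -((yaw-cur+90)%180-90)
    print('inc cm',d.round(2),'turn',round(t,2),'curyaw',round(cur,2),'tool z',M[:,2].round(4));return d,t
E
python3 - <<'E'
from h import *
inc(481,311,170,-6)
for p,z in(((312,185),151),((303,152),158),((275,213),60),((327,265),60)):print(onz('top',*p,z))
E
```

```text
inc cm [-34.07 -13.91   4.8 ] turn 75.38 curyaw 69.38 tool z [-6.0e-04 -1.2e-03 -1.0e+00]
[679.05084479 -51.79104993 151.        ]
[768.49206647 -26.14642562 158.        ]
[613.87249563  49.407791    60.        ]
[ 467.09375501 -102.17754208   60.        ]
```

jog_arm([
  [[-34.1,-13.9,4.8,75.4],[-34.1,-13.9,4.8,75.4],[-34.1,-13.9,4.8,75.4],[-34.1,-13.9,4.8,75.4],[-34.1,-13.9,4.8,75.4],[-34.1,-13.9,4.8,75.4],[-34.1,-13.9,4.8,75.4],[-34.1,-13.9,4.8,75.4],[-34.1,-13.9,4.8,75.4],[-34.1,-13.9,4.8,75.4],[-34.1,-13.9,4.8,75.4],[-34.1,-13.9,4.8,75.4],[-34.1,-13.9,4.8,75.4]],
], fingers=0.0, squeeze=60)

```text
time: 1.45
position: [481.0, 312.0, 170.7]
ee_rot: [2.332, 2.105, 0.0]
wrist_force: [0.0, 0.4, -0.6]
grip_width: 46.5
grip_force: 0.0
```

Run:
```python
from h import *
s=arm.sense();print(s['time'],s['position'],s['joint_pos'])
c=cam('wrist');im=snap('wrist','w2.png')
print('origin',c[1])
pan=np.array([471.2,222.9,0]);a=np.radians(-6);X=np.array([np.cos(a),np.sin(a),0]);Y=np.array([-np.sin(a),np.cos(a),0])
for q in((0,89,57.2),(0,105.7,77),(0,62,25),(42,62,41),(-42,62,41)):print(q,np.round(proj('wrist',pan+X*q[0]+Y*q[1]+np.array([0,0,q[2]]),c)))
```

```text
1.45 [481.03956505 311.99953059 170.73358803] [4.85962756e-01 8.54352195e-02 1.62432805e+00 9.96567373e-06
 1.43171802e+00 5.88097099e-01]
origin [488.40683226 384.94624205 337.50887786]
(0, 89, 57.2) [283. 206.]
(0, 105.7, 77) [283. 193.]
(0, 62, 25) [283. 224.]
(42, 62, 41) [326. 229.]
(-42, 62, 41) [239. 229.]
```

View pics/w2.png

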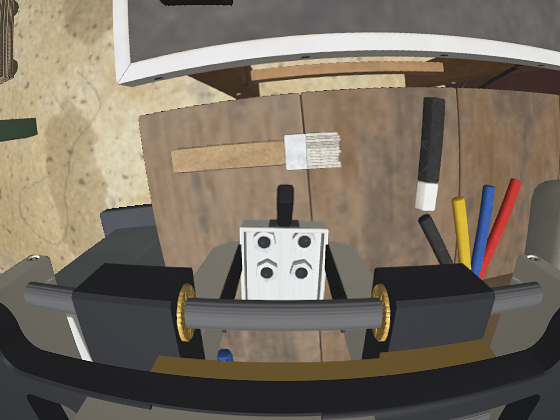

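jog_arm([
  [[0.1,0.1,4.0,0],[0.1,0.1,8.0,0],[0.1,0.1,11.0,0],[0.1,0.1,13.0,0],[0.1,0.1,13.1,0],[0.1,0.1,13.1,0]],
])

```text
time: 2.1
position: [482.3, 312.5, 39.9]
ee_rot: [-2.334, -2.103, 0.001]
wrist_force: [1.1, 0.2, -0.2]
grip_width: 47.0
grip_force: 0.0
```

jog_arm([
  [[0,0,0,0],[0,0,0,0],[0,0,0,0],[0,0,0,0],[0,0,0,0],[0,0,0,0]],
], fingers=-1, squeeze=60)

```text
time: 2.7
position: [482.7, 312.5, 40.1]
ee_rot: [-2.335, -2.102, -0.001]
wrist_force: [-2.4, -0.3, 3.4]
grip_width: 13.5
grip_force: 59.9
```

jog_arm([
  [[0,0,-0.2,0],[0,0,-0.5,0],[0,0,-0.9,0],[0,0,-1.4,0],[0,0,-2.0,0],[0,0,-2.6,0],[0,0,-3.2,0],[0,0,-3.6,0],[0,0,-4.0,0],[0,0,-4.0,0],[0,0,-4.0,0]],
])

```text
time: 3.8
position: [482.5, 312.3, 79.6]
ee_rot: [-2.335, -2.102, 0.0]
wrist_force: [0.1, -0.2, -3.2]
grip_width: 13.2
grip_force: 59.9
```

Run:
```python
from h import *
c=cam('wrist');s=arm.sense();print(s['time'],s['position'],s['wrist_force'],s['wrist_torque'])
w=snap('wrist','w3.png');im=snap('scene','s3.png')
a=cv2.resize(im[150:270,120:280],(400,300),interpolation=cv2.INTER_CUBIC);b=cv2.resize(w[150:330,160:400],(400,300))
cv2.imwrite('pics/m3.png',np.hstack([a,b])[:,:,::-1])
g=s['position']+[0,0,19];a=np.radians(-6);Y=np.array([-np.sin(a),np.cos(a),0]);X=np.array([np.cos(a),np.sin(a),0])
for th in(0,10,20,30,45):
  t=np.radians(th);o=[]
  for q in((42,62,41),(-42,62,41),(42,-62,14.5),(-42,-62,14.5)):
    dy,dz=q[1]-90.3,q[2]-58.7
    P=g+X*q[0]+Y*(dy*np.cos(t)-dz*np.sin(t))+np.array([0,0,dy*np.sin(t)+dz*np.cos(t)])
    o+=[np.round(proj('wrist',P,c)),np.round(proj('scene',P))]
  print(th,o)
```

```text
3.8 [482.52916682 312.31762712  79.61412975] [ 0.12828481 -0.15967174 -3.17641991] [ 0.11382555 -0.00587975  0.00303087]
0 [array([354., 300.]), array([191., 201.]), array([213., 300.]), array([164., 213.]), array([332., 403.]), array([221., 227.]), array([235., 403.]), array([194., 240.])]
10 [array([353., 291.]), array([190., 202.]), array([214., 291.]), array([163., 214.]), array([330., 375.]), array([219., 234.]), array([237., 375.]), array([192., 247.])]
20 [array([352., 282.]), array([190., 203.]), array([215., 282.]), array([163., 214.]), array([328., 348.]), array([217., 239.]), array([239., 348.]), array([190., 253.])]
30 [array([352., 273.]), array([189., 203.]), array([215., 273.]), array([162., 215.]), array([327., 320.]), array([213., 243.]), array([240., 320.]), array([187., 257.])]
45 [array([352., 259.]), array([187., 203.]), array([215., 259.]), array([160., 215.]), array([326., 279.]), array([206., 246.]), array([241., 279.]), array([181., 259.])]
```

View pics/m3.png

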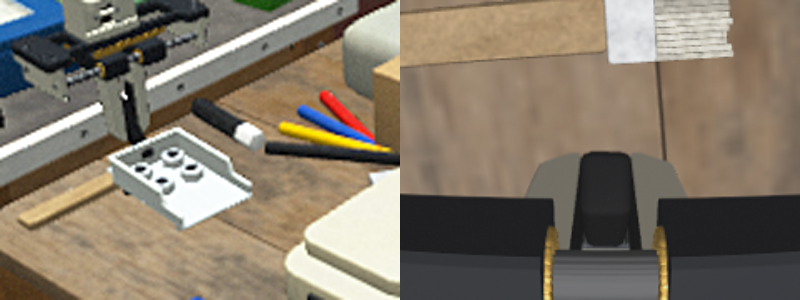

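Run:
```python
from h import *
t=cv2.imread('pics/t1.png');s=cv2.imread('pics/s1.png')
A=cv2.resize(t[204:294,335:395],(400,600),interpolation=cv2.INTER_CUBIC);B=cv2.resize(s[228:288,288:388][:, :],(400,240),interpolation=cv2.INTER_CUBIC)
C=cv2.resize(s[228:288,288:328],(240,360),interpolation=cv2.INTER_CUBIC)
m=np.zeros((600,800,3),np.uint8);m[:,:400]=A;m[:240,400:]=B;m[240:,400:640]=C;cv2.imwrite('pics/m4.png',m)
for v in range(220,280,12):print(v,[int(x) for x in t[v,335:362,0]])
```

```text
220 [83, 85, 82, 80, 81, 84, 105, 151, 189, 201, 201, 175, 140, 104, 80, 87, 118, 142, 142, 139, 142, 143, 144, 144, 142, 144, 144]
232 [81, 85, 84, 81, 81, 82, 107, 151, 182, 177, 142, 107, 81, 85, 115, 140, 144, 138, 141, 144, 144, 143, 144, 144, 143, 145, 147]
244 [91, 90, 90, 89, 89, 112, 150, 170, 152, 119, 85, 86, 114, 139, 142, 138, 140, 142, 142, 143, 143, 143, 141, 142, 143, 143, 144]
256 [100, 99, 99, 101, 111, 136, 142, 123, 90, 82, 114, 138, 143, 139, 141, 142, 143, 142, 144, 144, 145, 144, 142, 144, 142, 144, 142]
268 [96, 94, 96, 102, 110, 102, 84, 81, 107, 131, 140, 140, 141, 142, 141, 142, 144, 141, 140, 142, 140, 140, 142, 141, 141, 141, 143]
```

View pics/m4.png

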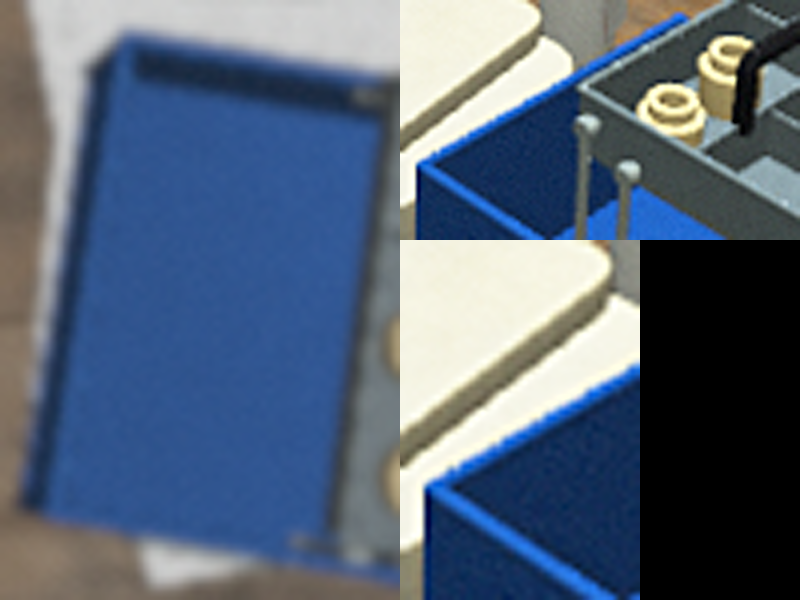

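Run:
```python
from h import *
L=[onz('top',351.0+.5-.5,220,112),onz('top',343.1,268,112)]
d=L[0]-L[1];d/=np.linalg.norm(d);print(L,np.degrees(np.arctan2(d[1],d[0])))
n=np.array([-d[1],d[0],0])
c=[onz('top',353.4,209.7,113),onz('top',341.3,280.2,113)];print('corners',c,np.linalg.norm(c[0]-c[1]))
print(tri('top',(353.4,209.7),'scene',(359.5,231.7)),tri('top',(341.3,280.2),'scene',(293,268)))
mid=(c[0]+c[1])/2;m=L[0]+d*((mid-L[0])@d)-n*3.5
print('rim centre',m,'n',n,'box',m-n*71.75)
g=m+n*139.8;print('hooked grasp',g)
m2=m
for k in(15,):
  inc(*(g+n*k)[:2],190,np.degrees(np.arctan2(d[1],d[0])))
```

```text
[array([ 590.92267342, -162.35347809,  112.        ]), array([ 459.53412479, -140.37429981,  112.        ])] -9.49672334143644
corners [array([ 619.60037255, -168.94046795,  113.        ]), array([ 426.89944542, -135.32789993,  113.        ])] 195.610459960281
(array([ 621.46426811, -171.43843617,  114.43008662]), np.float64(6.714565433885091)) (array([ 427.74963975, -136.25934212,  113.22778133]), np.float64(2.5513978587737767))
rim centre [ 522.85164853 -154.51493092  112.        ] n [0.1649912  0.98629504 0.        ] box [ 511.01352983 -225.28159995  112.        ]
hooked grasp [545.91741849 -16.63088451 112.        ]
inc cm [-30.54   9.86 -11.07] turn 3.48 curyaw -6.01 tool z [-5.e-04 -3.e-04 -1.e+00]
```

jog_arm([
  [[0,0,-0.5,0],[0,0,-1.5,0],[0,0,-3.0,0],[-0.3,0.1,-5.0,0],[-1.0,0.3,-7.0,0],[-2.0,0.6,-9.0,0.3],[-3.2,1.0,-10.3,0.6],[-4.7,1.5,-11.0,0.9],[-6.4,2.1,-11.1,1.2],[-8.3,2.7,-11.1,1.5],[-10.5,3.4,-11.1,1.8],[-12.9,4.2,-11.1,2.1],[-15.3,5.0,-11.1,2.4],[-17.7,5.8,-11.1,2.7],[-20.0,6.5,-11.1,2.9],[-22.1,7.2,-11.1,3.1],[-24.0,7.8,-11.1,3.3],[-25.6,8.3,-11.1,3.5],[-27.0,8.8,-11.1,3.5],[-28.0,9.1,-11.1,3.5]],
])

```text
time: 5.9
position: [543.6, 22.8, 190.4]
ee_rot: [-2.399, -2.028, 0.001]
wrist_force: [-0.0, 1.3, -2.9]
grip_width: 13.9
grip_force: 59.9
```

Run:
```python
from h import *
n=np.array([.165,.9863,0]);m=np.array([522.9,-154.5,0])
g=m+n*(139.8+10)
inc(g[0],g[1],162,-9.5)
```

```text
inc cm [-2.84  0.89  2.84] turn -0.07 curyaw -9.57 tool z [-6.e-04 -1.e-04 -1.e+00]
```

jog_arm([
  [[-0.8,0.3,0.5,0],[-1.5,0.5,1.2,0],[-2.1,0.7,1.9,0],[-2.6,0.8,2.4,0],[-2.8,0.9,2.8,0],[-2.8,0.9,2.8,0],[-2.8,0.9,2.8,0]],
])

```text
time: 6.6
position: [547.9, -4.5, 162.6]
ee_rot: [-2.398, -2.03, 0.0]
wrist_force: [0.2, 0.3, -3.3]
grip_width: 13.3
grip_force: 59.9
```

Run:
```python
from h import *
s=arm.sense();print(s['position'],s['wrist_force'])
t=snap('top','t5.png');im=snap('scene','s5.png')
a=cv2.resize(t[200:290,290:410],(400,300),interpolation=cv2.INTER_CUBIC);b=cv2.resize(im[180:300,240:400],(400,300),interpolation=cv2.INTER_CUBIC)
cv2.imwrite('pics/m5.png',np.hstack([a,b])[:,:,::-1])
g=s['position']+[0,0,19];a=np.radians(-9.5);Y=np.array([-np.sin(a),np.cos(a),0]);X=np.array([np.cos(a),np.sin(a),0])
for q in((42,62,41),(-42,62,41),(42,-62,14.5),(-42,-62,14.5)):
    P=g+X*q[0]+Y*(q[1]-90.3)+np.array([0,0,q[2]-58.7])
    u=np.array(proj('top',P));v=np.array(proj('scene',P));print(q,((u-[290,200])*3.333).round(),((v-[240,180])*2.5).round()+[400,0])
```

```text
[547.93295554  -4.52231842 162.61668873] [ 0.21206996  0.32509022 -3.34165996]
(42, 62, 41) [57. 63.] [554.  53.]
(-42, 62, 41) [ 38. 169.] [484.  85.]
(42, -62, 14.5) [208.  96.] [652. 132.]
(-42, -62, 14.5) [191. 199.] [582. 170.]
```

View pics/m5.png

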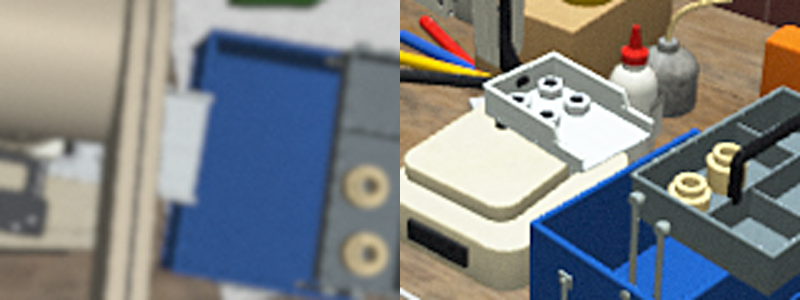

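jog_arm([
  [[-0.3,0,0,0],[-0.5,0,0.3,0],[-0.5,0,0.7,0],[-0.5,0,1.1,0],[-0.5,0,1.4,0],[-0.5,0,1.6,0],[-0.5,0,1.7,0],[-0.5,0,1.7,0],[-0.5,0,1.7,0]],
])

```text
time: 7.6
position: [547.2, -9.7, 145.7]
ee_rot: [2.398, 2.03, 0.0]
wrist_force: [-0.3, 0.5, -3.3]
grip_width: 13.5
grip_force: 59.9
```

No contact yet. Continue in small steps, down.

jog_arm([
  [[0,0,0.1,0],[0,0,0.2,0],[0,0,0.3,0],[0,0,0.3,0],[0,0,0.3,0]],
])

```text
time: 8.1
position: [547.5, -9.7, 143.2]
ee_rot: [2.398, 2.029, 0.001]
wrist_force: [0.6, 2.5, 1.0]
grip_width: 13.5
grip_force: 59.9
```

jog_arm([
  [[-0.1,0,0,0],[-0.2,0,0,0],[-0.2,0,0,0],[-0.2,0,0,0]],
])

```text
time: 8.5
position: [547.1, -11.7, 142.9]
ee_rot: [2.398, 2.029, 0.001]
wrist_force: [1.3, 2.6, 2.9]
grip_width: 13.8
grip_force: 59.9
```

jog_arm([
  [[-0.1,0,0,0],[-0.2,0,0,0],[-0.3,0,0,0],[-0.3,0,0,0],[-0.3,0,0,0]],
])

```text
time: 9.0
position: [546.4, -14.7, 142.7]
ee_rot: [2.398, 2.029, 0.0]
wrist_force: [0.8, 3.1, 4.2]
grip_width: 13.6
grip_force: 59.9
```

jog_arm([
  [[-0.1,0,0,0],[-0.2,0,0,0],[-0.3,0,0,0],[-0.3,0,0,0],[-0.3,0,0,0]],
])

```text
time: 9.5
position: [546.0, -16.4, 143.0]
ee_rot: [-2.397, -2.029, -0.003]
wrist_force: [1.3, 9.9, 5.8]
grip_width: 13.7
grip_force: 59.9
```

jog_arm([
  [[0,0,0,0],[0,0,0,0],[-0.1,0,-0.2,0],[-0.28,0,-0.72,0],[-0.6,0,-1.42,0],[-0.95,0,-2.1,0],[-1.33,0,-2.77,0],[-1.76,0,-3.41,0],[-1.76,0,-3.41,0]],
], fingers=-1, squeeze=20)

```text
time: 10.4
position: [543.3, -36.1, 177.9]
ee_rot: [2.398, 2.027, 0.001]
wrist_force: [0.1, 0.8, -3.3]
grip_width: 13.8
grip_force: 20.0
```

```bash
cat > chk.py <<'E'
from h import *
def chk(f,ths):
    s=arm.sense();print(s['time'],s['position'],s['wrist_force'],s['grip_width'])
    im=snap('scene',f);t=snap('top','t'+f)
    cv2.imwrite('pics/m'+f,np.hstack([cv2.resize(im[150:300,240:440],(400,300),interpolation=cv2.INTER_CUBIC),cv2.resize(t[180:300,290:450],(400,300),interpolation=cv2.INTER_CUBIC)])[:,:,::-1])
    g=s['position']+[0,0,19];a=np.radians(-9.5);Y=np.array([-np.sin(a),np.cos(a),0]);X=np.array([np.cos(a),np.sin(a),0])
    for th in ths:
      t=np.radians(th);o=[]
      for q in((42,62,41),(-42,62,41),(-42,-62,14.5)):
        dy,dz=q[1]-90.3,q[2]-58.7
        P=g+X*q[0]+Y*(dy*np.cos(t)-dz*np.sin(t))+np.array([0,0,dy*np.sin(t)+dz*np.cos(t)])
        o.append(((np.array(proj('scene',P))-[240,150])*2).round())
      print(th,o)
E
python3 -c "
from chk import *
chk('c6.png',(5,10,15,20))"
```

```text
10.4 [543.2896299  -36.07216424 177.85436101] [ 0.06626871  0.80090275 -3.26022643] 13.814554876510117
5 [array([142., 102.]), array([ 86., 128.]), array([166., 206.])]
10 [array([141., 103.]), array([ 84., 129.]), array([161., 214.])]
15 [array([139., 104.]), array([ 83., 130.]), array([156., 221.])]
20 [array([138., 105.]), array([ 82., 131.]), array([151., 226.])]
```

View pics/mc6.png

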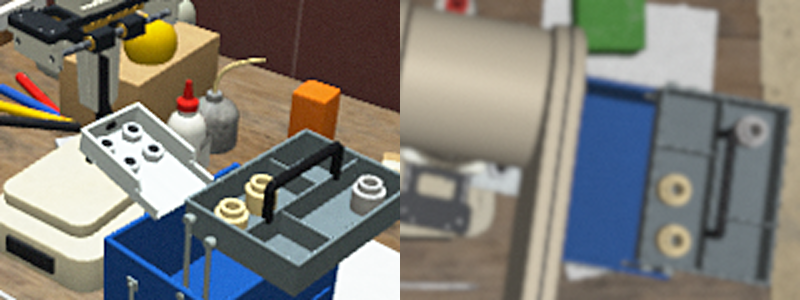

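jog_arm([
  [[0,0,0,0],[0,0,0,0],[0,0,0,0]],
], squeeze=8)

```text
time: 10.8
position: [542.8, -35.1, 176.6]
ee_rot: [2.398, 2.03, -0.001]
wrist_force: [0.2, -1.4, -1.5]
grip_width: 13.7
grip_force: 8.0
```

jog_arm([
  [[-0.45,0,-0.6,0],[-0.95,0,-1.18,0],[-1.48,0,-1.73,0],[-2.03,0,-2.26,0],[-2.62,0,-2.76,0],[-3.22,0,-3.24,0],[-3.85,0,-3.68,0],[-3.85,0,-3.68,0]],
])

```text
time: 11.6
position: [536.8, -74.1, 214.5]
ee_rot: [2.398, 2.028, 0.001]
wrist_force: [-0.1, 0.8, -3.1]
grip_width: 14.3
grip_force: 8.0
```

```bash
python3 -c "
from chk import *
chk('c7.png',(25,30,35,40))"
```

```text
11.6 [536.8162039  -74.05066621 214.45415022] [-0.06974323  0.80572413 -3.10067371] 14.280585777735679
25 [array([162.,  89.]), array([104., 116.]), array([172., 219.])]
30 [array([160.,  90.]), array([103., 116.]), array([165., 223.])]
35 [array([158.,  90.]), array([101., 116.]), array([158., 225.])]
40 [array([157.,  90.]), array([ 99., 116.]), array([150., 227.])]
```

View pics/mc7.png

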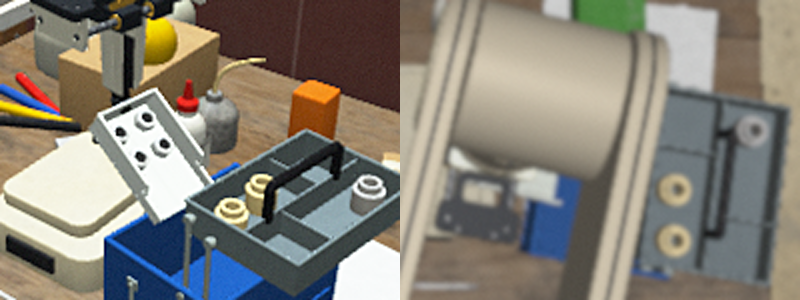

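```bash
cat > rimchk.py <<'E'
from h import *
a=np.radians(-9.5);Y=np.array([-np.sin(a),np.cos(a),0]);X=np.array([np.cos(a),np.sin(a),0])
C=np.array([522.9,-154.5,112]); 
def rc(ths,off=(240,150),sc=2):
  s=arm.sense();g=s['position']+[0,0,19];print(s['time'],'fz',s['wrist_force'].round(1),'grasp rel bead (x,y,z)',(g-C)@X,(g-C)@Y,g[2]-C[2])
  for th in ths:
    t=np.radians(th);o=[]
    for q in((42,62,41),(-42,62,41),(-42,-62,14.5),(-42,-62,27),(0,90.3,58.7)):
      dy,dz=q[1]+49.5,q[2]-8.5;y=dy*np.cos(t)-dz*np.sin(t);z=dy*np.sin(t)+dz*np.cos(t)
      P=C+X*q[0]+Y*y+np.array([0,0,z]);o.append([int(round(v)) for v in (np.array(proj('scene',P))-off)*sc])
    print(th,o,'grip y,z',round(y,1),round(z,1))
E
python3 -c "
from rimchk import *
rc((20,25,30,35,40))"
```

```text
11.7 fz [ 0.3 -0.3 -0.5] grasp rel bead (x,y,z) 0.19546506696155683 82.28054742370057 120.73977946927863
20 [[142, 99], [85, 125], [155, 221], [158, 214], [101, 84]] grip y,z 114.2 95.0
25 [[146, 95], [89, 121], [155, 222], [159, 215], [107, 79]] grip y,z 105.5 104.6
30 [[150, 91], [93, 118], [155, 223], [159, 217], [113, 75]] grip y,z 96.0 113.4
35 [[155, 89], [98, 115], [155, 224], [160, 219], [119, 72]] grip y,z 85.7 121.3
40 [[161, 86], [103, 113], [154, 225], [160, 221], [127, 69]] grip y,z 74.8 128.3
```

```bash
cat >> rimchk.py <<'E'
s1=cv2.imread('pics/s1.png').astype(int)
def pan(f,show=True):
  im=snap('scene',f)[:,:,::-1].astype(int)
  m=(abs(im-s1).sum(2)>40)&(im.min(2)>120)&(im.max(2)-im.min(2)<30);m[:, :270]=0;m[:150]=0;m[:,370:]=0
  n,l,st,_=cv2.connectedComponentsWithStats(m.astype(np.uint8));k=1+np.argmax(st[1:,4])
  c,_=cv2.findContours((l==k).astype(np.uint8),cv2.RETR_EXTERNAL,cv2.CHAIN_APPROX_NONE)
  h=cv2.convexHull(c[0]);p=cv2.approxPolyDP(h,2.5,True)[:,0]
  print('area',st[k,4],'hull tile',((p-[240,150])*2).tolist());return im
E
python3 -c "
from rimchk import *
pan('c8.png');rc((25,30,35))"
```

```text
area 1761 hull tile [[152, 88], [190, 132], [210, 178], [158, 222], [88, 132], [98, 112]]
11.75 fz [-0.2 -0.6 -0.7] grasp rel bead (x,y,z) 0.1547037484512756 82.44713775078291 120.61706681867184
25 [[146, 95], [89, 121], [155, 222], [159, 215], [107, 79]] grip y,z 105.5 104.6
30 [[150, 91], [93, 118], [155, 223], [159, 217], [113, 75]] grip y,z 96.0 113.4
35 [[155, 89], [98, 115], [155, 224], [160, 219], [119, 72]] grip y,z 85.7 121.3
```

jog_arm([
  [[-0.43,0,-0.26,0],[-0.87,0,-0.52,0],[-1.32,0,-0.76,0],[-1.77,0,-0.97,0],[-2.24,0,-1.18,0],[-2.71,0,-1.37,0],[-3.19,0,-1.54,0],[-3.67,0,-1.7,0],[-4.16,0,-1.84,0],[-4.65,0,-1.97,0],[-5.15,0,-2.08,0],[-5.66,0,-2.17,0],[-5.66,0,-2.17,0]],
])

```text
time: 13.05
position: [527.2, -129.6, 235.6]
ee_rot: [2.398, 2.028, -0.0]
wrist_force: [-0.5, 1.3, 3.3]
grip_width: 13.9
grip_force: 8.0
```

```bash
python3 -c "
from rimchk import *
pan('c9.png');rc((45,50,55,60))"
```

```text
area 1994 hull tile [[182, 84], [212, 158], [210, 182], [160, 226], [142, 210], [108, 116]]
13.1 fz [-0.1 -0.2  3.8] grasp rel bead (x,y,z) 0.16471740397414425 25.534172006876886 142.5570908751727
45 [[167, 85], [109, 111], [154, 225], [160, 222], [134, 68]] grip y,z 63.4 134.4
50 [[173, 84], [115, 111], [154, 226], [161, 224], [142, 67]] grip y,z 51.4 139.4
55 [[180, 84], [122, 111], [153, 227], [161, 226], [151, 68]] grip y,z 39.1 143.3
60 [[187, 85], [128, 112], [153, 227], [160, 227], [160, 70]] grip y,z 26.4 146.2
```

jog_arm([
  [[-0.5,0,-0.1,0],[-1.0,0,-0.16,0],[-1.5,0,-0.22,0],[-2.0,0,-0.25,0],[-2.5,0,-0.27,0],[-3.0,0,-0.27,0],[-3.5,0,-0.25,0],[-4.1,0,-0.2,0],[-4.1,0,-0.2,0],[-4.1,0,-0.2,0],[-4.1,0,-0.2,0]],
])

```text
time: 14.2
position: [520.4, -169.3, 237.3]
ee_rot: [2.398, 2.029, -0.0]
wrist_force: [-0.6, -0.7, 2.3]
grip_width: 14.2
grip_force: 8.0
```

```bash
python3 -c "
from rimchk import *
im=pan('c10.png');rc((65,70,75,80))
t=snap('top','tc10.png')
cv2.imwrite('pics/m10.png',np.hstack([cv2.resize(im[150:300,240:440].astype(np.uint8),(400,300),interpolation=cv2.INTER_CUBIC),cv2.resize(t[180:300,290:450][:,:,::-1],(400,300),interpolation=cv2.INTER_CUBIC)]))"
```

```text
area 1869 hull tile [[204, 102], [218, 170], [162, 228], [152, 226], [142, 210], [126, 114], [142, 106]]
14.25 fz [ 0.9 -0.7  1.8] grasp rel bead (x,y,z) -0.02038143562604826 -14.9205141170529 144.32016580204095
65 [[194, 87], [135, 115], [152, 228], [160, 229], [169, 73]] grip y,z 13.6 147.9
70 [[201, 90], [143, 117], [152, 228], [160, 230], [179, 77]] grip y,z 0.6 148.5
75 [[208, 93], [150, 121], [151, 228], [159, 231], [188, 82]] grip y,z -12.3 148.0
80 [[216, 97], [157, 126], [150, 228], [159, 232], [198, 88]] grip y,z -25.2 146.4
```

jog_arm([
  [[-0.3,0,0,0],[-0.6,0,0.05,0],[-0.6,0,0.05,0],[-0.6,0,0.05,0],[-0.6,0,0.05,0],[-0.6,0,0.05,0]],
])

```text
time: 14.9
position: [519.4, -175.1, 236.7]
ee_rot: [2.398, 2.03, -0.0]
wrist_force: [-0.0, 0.7, 0.9]
grip_width: 14.2
grip_force: 8.0
```

```bash
python3 -c "
from rimchk import *
im=pan('c11.png');rc((70,75,80))
w=snap('wrist','wc11.png')[:,:,::-1]
cv2.imwrite('pics/m11.png',np.hstack([cv2.resize(im[150:300,240:440].astype(np.uint8),(400,300),interpolation=cv2.INTER_CUBIC),cv2.resize(w,(400,300),interpolation=cv2.INTER_CUBIC)]))"
```

```text
area 1824 hull tile [[210, 104], [220, 168], [160, 230], [142, 210], [128, 116], [146, 106]]
14.95 fz [0.6 0.4 2.2] grasp rel bead (x,y,z) -0.08375407873890159 -20.86165002304757 143.6998469846081
70 [[201, 90], [143, 117], [152, 228], [160, 230], [179, 77]] grip y,z 0.6 148.5
75 [[208, 93], [150, 121], [151, 228], [159, 231], [188, 82]] grip y,z -12.3 148.0
80 [[216, 97], [157, 126], [150, 228], [159, 232], [198, 88]] grip y,z -25.2 146.4
```

View pics/m11.png

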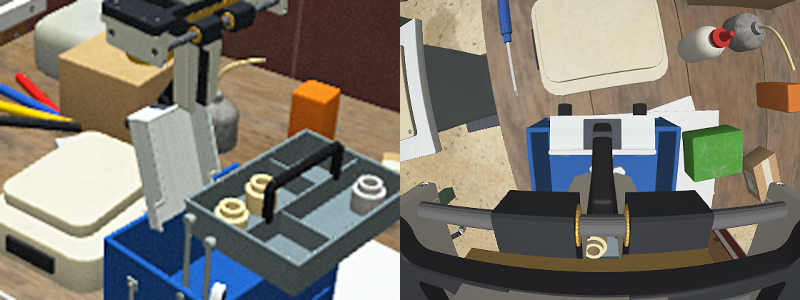

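jog_arm([
  [[0.5,0,-0.1,0],[1.07,0,-0.19,0],[1.83,0,-0.22,0],[2.6,0,-0.22,0],[3.36,0,-0.17,0],[4.12,0,-0.09,0],[4.87,0,0.05,0],[5.62,0,0.2,0],[6.35,0,0.42,0],[7.08,0,0.65,0],[7.8,0,0.94,0],[8.49,0,1.25,0],[9.17,0,1.61,0],[9.83,0,1.99,0],[10.47,0,2.42,0],[11.08,0,2.87,0],[11.67,0,3.36,0],[12.23,0,3.87,0],[12.23,0,3.87,0]],
])

```text
time: 16.9
position: [539.5, -53.4, 197.2]
ee_rot: [-2.396, -2.03, -0.0]
wrist_force: [0.7, 1.0, -0.4]
grip_width: 14.1
grip_force: 8.0
```

```bash
python3 -c "
from rimchk import *
pan('c12.png');rc((15,20,25,30,35))"
```

```text
area 1593 hull tile [[140, 96], [198, 150], [202, 188], [158, 220], [82, 140], [88, 120]]
16.95 fz [-0.   1.4 -1.1] grasp rel bead (x,y,z) -0.1888510300352608 102.09250389304951 104.54163263662292
15 [[138, 104], [82, 130], [155, 220], [157, 212], [97, 90]] grip y,z 122.0 84.7
20 [[142, 99], [85, 125], [155, 221], [158, 214], [101, 84]] grip y,z 114.2 95.0
25 [[146, 95], [89, 121], [155, 222], [159, 215], [107, 79]] grip y,z 105.5 104.6
30 [[150, 91], [93, 118], [155, 223], [159, 217], [113, 75]] grip y,z 96.0 113.4
35 [[155, 89], [98, 115], [155, 224], [160, 219], [119, 72]] grip y,z 85.7 121.3
```

jog_arm([
  [[0.47,0,0.49,0],[0.97,0,1.07,0],[1.45,0,1.66,0],[1.89,0,2.29,0],[2.3,0,2.93,0],[2.68,0,3.6,0],[3.02,0,4.28,0],[3.33,0,4.98,0],[3.53,0,5.5,0],[3.53,0,5.5,0],[3.53,0,5.5,0]],
])

```text
time: 18.05
position: [545.3, -19.5, 142.8]
ee_rot: [-2.398, -2.029, 0.0]
wrist_force: [-0.6, 0.4, -1.4]
grip_width: 14.3
grip_force: 8.0
```

```bash
python3 -c "
from rimchk import *
pan('c13.png');rc((-5,0,5,10))"
```

```text
area 1344 hull tile [[74, 148], [130, 122], [182, 146], [208, 176], [200, 190], [152, 216], [78, 174]]
18.1 fz [-0.1 -0.9 -0.7] grasp rel bead (x,y,z) -0.0699663678754764 136.75838423567913 50.06298998617524
-5 [[129, 128], [73, 154], [154, 216], [153, 206], [84, 119]] grip y,z 143.6 37.8
0 [[130, 121], [75, 147], [154, 217], [154, 207], [86, 111]] grip y,z 139.8 50.2
5 [[132, 115], [76, 141], [154, 218], [155, 209], [89, 103]] grip y,z 134.9 62.2
10 [[135, 109], [79, 135], [154, 219], [156, 210], [92, 96]] grip y,z 129.0 73.7
```

jog_arm([
  [[0,0,0,0],[0,0,0,0],[0,0,0,0],[0.2,0,-0.1,0],[0.4,0,-0.4,0],[0.6,0,-1.0,0],[0.7,0,-2.0,0],[0.8,0,-3.2,0],[1.0,0,-4.2,0],[1.2,0,-4.8,0],[1.4,0,-5.0,0],[1.4,0,-5.0,0]],
], squeeze=60)

```text
time: 19.3
position: [548.0, -5.6, 193.4]
ee_rot: [2.397, 2.03, 0.001]
wrist_force: [-0.5, -0.0, -1.0]
grip_width: 13.5
grip_force: 60.0
```

```bash
python3 -c "
from rimchk import *
pan('c14.png');inc(482.5,302,193,-6);s=arm.sense();print(s['wrist_force'],s['wrist_torque'])"
```

```text
area 1752 hull tile [[64, 104], [124, 80], [176, 104], [202, 128], [202, 136], [136, 172], [68, 128]]
inc cm [ 2.927e+01 -1.151e+01 -1.000e-02] turn -3.5 curyaw -9.5 tool z [-3.e-04  1.e-04 -1.e+00]
[ 0.53456209 -0.45721956 -1.84204213] [0.0389821  0.05363345 0.00707293]
```

jog_arm([
  [[0.6,-0.2,0,0],[1.8,-0.7,0,0],[3.5,-1.4,0,-0.4],[5.6,-2.2,0,-0.8],[8.0,-3.1,0,-1.2],[10.6,-4.2,0,-1.6],[13.3,-5.2,0,-2.0],[16.0,-6.3,0,-2.4],[18.6,-7.3,0.3,-2.8],[21.0,-8.3,1.0,-3.1],[23.2,-9.1,2.0,-3.4],[25.1,-9.9,3.5,-3.5],[26.7,-10.5,5.2,-3.5],[27.9,-11.0,7.0,-3.5],[28.7,-11.3,8.8,-3.5],[29.1,-11.5,10.4,-3.5],[29.3,-11.5,11.8,-3.5],[29.3,-11.5,12.8,-3.5],[29.3,-11.5,13.4,-3.5],[29.3,-11.5,13.8,-3.5]],
])

```text
time: 21.35
position: [483.0, 301.7, 54.7]
ee_rot: [2.336, 2.101, -0.0]
wrist_force: [0.2, -0.4, -1.7]
grip_width: 13.4
grip_force: 60.0
```

jog_arm([
  [[0,0,0.3,0],[0,0,0.6,0],[0,0,0.9,0],[0,0,1.1,0],[0,0,1.2,0],[0,0,1.2,0]],
])

```text
time: 21.95
position: [482.9, 302.2, 43.2]
ee_rot: [2.335, 2.102, 0.0]
wrist_force: [0.1, 0.4, -1.2]
grip_width: 13.5
grip_force: 60.0
```

jog_arm([
  [[0,0,0.1,0],[0,0,0.2,0],[0,0,0.3,0],[0,0,0.3,0]],
])

```text
time: 22.35
position: [483.2, 303.0, 42.4]
ee_rot: [-2.334, -2.102, -0.002]
wrist_force: [-7.5, -0.4, 15.5]
grip_width: 13.8
grip_force: 60.0
```

jog_arm([
  [[0,0,0,0],[0,0,0,0],[0,0,0,0]],
], squeeze=5)

```text
time: 22.65
position: [483.5, 303.6, 41.7]
ee_rot: [-2.334, -2.102, -0.005]
wrist_force: [-3.8, 3.5, 7.9]
grip_width: 14.0
grip_force: 5.0
```

jog_arm([
  [[0,0,0,0],[0,0,0,0],[0,0,0,0],[0,0,0,0],[0,0,0,0],[0,0,-2.0,0],[0,0,-5.0,0],[0,0,-9.0,0],[0,0,-13.0,0],[0,0,-17.0,0],[0,0,-20.0,0],[0,0,-20.0,0]],
], fingers=0.1)

```text
time: 23.85
position: [485.3, 303.4, 246.3]
ee_rot: [2.333, 2.1, 0.014]
wrist_force: [0.0, 0.7, -0.2]
grip_width: 51.5
grip_force: 0.0
```

Run:
```python
from h import *
s=arm.sense();print(s['time'],s['position'],s['joint_pos'])
s1=cv2.imread('pics/s1.png');im=snap('scene','s15.png')[:,:,::-1];t=snap('top','t15.png')[:,:,::-1]
t1=cv2.imread('pics/t1.png')
# pan blob, before and after, top view
for n,a in(('t1',t1),('t15',t)):
    m=((a.min(2)>130)&(a.max(2).astype(int)-a.min(2)<40)).astype(np.uint8);m[:,:185]=0;m[:,250:]=0;m[:235]=0;m[290:]=0
    k,l,st,ct=cv2.connectedComponentsWithStats(m);j=1+np.argmax(st[1:,4]);c,_=cv2.findContours((l==j).astype(np.uint8),0,1)
    print(n,st[j],ct[j],cv2.minAreaRect(c[0]))
for n,a in(('s1',s1),('s15',im)):
    m=((a.min(2)>110)&(a.max(2).astype(int)-a.min(2)<40)).astype(np.uint8);m[:,:160]=0;m[:,225:]=0;m[:205]=0;m[260:]=0
    k,l,st,ct=cv2.connectedComponentsWithStats(m);j=1+np.argmax(st[1:,4]);print(n,st[j],ct[j])
```

```text
23.85 [485.29629764 303.35144641 246.28148029] [ 4.69102377e-01  3.58126362e-02  1.53795103e+00 -3.66449862e-05
  1.55833799e+00  5.74117160e-01]
t1 [ 191  244   49   36 1324] [215.48413897 261.62915408] ((214.94508361816406, 261.6069030761719), (45.38907241821289, 31.01966667175293), 8.746162414550781)
t15 [ 194  243   48   36 1383] [217.74909617 260.75488069] ((217.60482788085938, 260.7139892578125), (45.39823913574219, 31.12455177307129), 7.594643592834473)
s1 [ 162  211   60   45 1448] [191.88950276 232.8480663 ]
s15 [ 162  213   63   44 1478] [194.42219215 233.6826793 ]
```

```bash
python3 -c "
from h import *
inc(501.3,-305.5,270,-99.5)"
```

```text
inc cm [-60.25   8.17  -2.98] turn -86.52 curyaw -6.02 tool z [ 1.5e-03  7.0e-04 -1.0e+00]
```

jog_arm([
  [[-2,0.3,-2.4,2],[-6,0.8,-2.4,8],[-10,1.4,-2.4,16],[-15,2,-2.4,24],[-20,2.7,-2.4,32],[-25,3.4,-2.4,40],[-30,4.1,-2.4,48],[-35,4.7,-2.4,56],[-40,5.4,-2.4,64],[-45,6.1,-2.4,72],[-50,6.8,-2.4,80],[-54,7.3,-2.4,87],[-57.5,7.8,-2.4,92],[-59.5,8.1,-2.4,93.5],[-60.2,8.2,-2.4,93.5],[-60.2,8.2,-2.4,93.5],[-60.2,8.2,-2.4,93.5],[-60.2,8.2,-2.4,93.5],[-60.2,8.2,-2.4,93.5]],
])

```text
time: 25.85
position: [501.6, -304.1, 264.3]
ee_rot: [3.131, -0.258, 0.001]
wrist_force: [0.2, -0.1, -0.2]
grip_width: 51.2
grip_force: 0.0
```

Run:
```python
from h import *
s=arm.sense();print(s['time'],s['joint_pos']);inc(501.3,-305.5,211,-99.5)
c=cam('wrist');w=snap('wrist','w16.png')
for P in((501.3,-305.5,231),(548,-313.5,231),(455,-297.5,231)):print(np.round(proj('wrist',P,c)))
# dark bar pixels profile near camera-side end of bar
for u in (250,):
  pass
u,v=map(int,proj('wrist',(540,-312,231),c));print(u,v);
for dv in(-12,-6,0,6):print(v+dv,[int(x) for x in w[v+dv,u-24:u+25:2].sum(1)//3])
```

```text
25.85 [-6.32460781e-01  7.89889766e-02  1.46066264e+00  1.30660020e-04
  1.60161563e+00  1.10264415e+00]
inc cm [-0.01  0.15  5.33] turn 0.09 curyaw -99.41 tool z [ 3.e-04 -1.e-04 -1.e+00]
[286. 236.]
[286. 163.]
[285. 298.]
286 176
164 [147, 146, 146, 144, 144, 144, 145, 145, 146, 113, 35, 40, 43, 43, 41, 38, 34, 97, 149, 147, 147, 146, 146, 147, 148]
170 [146, 147, 146, 146, 145, 146, 146, 146, 146, 111, 38, 44, 56, 72, 51, 44, 37, 95, 148, 147, 147, 146, 147, 147, 147]
176 [137, 136, 137, 119, 119, 119, 118, 117, 117, 89, 39, 45, 55, 71, 52, 44, 38, 95, 149, 147, 147, 147, 147, 148, 148]
182 [126, 128, 129, 130, 133, 138, 139, 140, 141, 107, 39, 44, 53, 69, 52, 44, 38, 93, 148, 146, 146, 147, 147, 148, 148]
```

jog_arm([
  [[0,0.2,1.0,0],[0,0.3,2.5,0],[0,0.3,4.0,0],[0,0.3,5.0,0],[0,0.3,5.3,0],[0,0.3,5.3,0]],
])

```text
time: 26.5
position: [500.3, -307.8, 210.0]
ee_rot: [-3.13, 0.261, 0.002]
wrist_force: [-0.2, -0.5, 0.2]
grip_width: 51.0
grip_force: 0.0
```

jog_arm([
  [[0,0,0,0],[0,0,0,0],[0,0,0,0],[0,0,0,0],[0,0,0,0],[0,0,0,0],[0,0,0,0]],
], fingers=-1, squeeze=40)

```text
time: 27.2
position: [500.9, -308.1, 211.2]
ee_rot: [3.131, -0.26, 0.0]
wrist_force: [-0.4, 0.4, 1.2]
grip_width: 8.7
grip_force: 40.0
```

jog_arm([
  [[0,-0.3,0,0],[0,-0.7,0.03,0],[0,-1.43,0.13,0],[0,-2.16,0.29,0],[0,-2.86,0.51,0],[0,-3.55,0.8,0],[0,-4.21,1.14,0],[0,-4.83,1.54,0],[0,-4.83,1.54,0]],
])

```text
time: 28.1
position: [508.8, -258.6, 194.6]
ee_rot: [-3.129, 0.258, 0.001]
wrist_force: [-0.9, 4.7, 0.2]
grip_width: 9.0
grip_force: 40.0
```

jog_arm([
  [[0,-0.3,0.22,0],[0,-0.59,0.45,0],[0,-1.14,0.95,0],[0,-1.64,1.5,0],[0,-2.09,2.08,0],[0,-2.49,2.71,0],[0,-2.83,3.37,0],[0,-3.11,4.05,0],[0,-3.34,4.76,0],[0,-3.5,5.48,0],[0,-3.6,6.22,0],[0,-3.62,6.6,0],[0,-3.62,6.6,0]],
])

```text
time: 29.4
position: [514.3, -224.3, 128.3]
ee_rot: [-3.13, 0.26, 0.002]
wrist_force: [0.4, 4.6, -5.5]
grip_width: 8.9
grip_force: 40.0
```

jog_arm([
  [[0,0.01,0.5,0],[0,0.03,1.0,0],[0,0.08,1.4,0],[0,0.12,1.7,0],[0,0.13,1.8,0],[0,0.13,1.8,0]],
])

```text
time: 30.0
position: [514.1, -225.7, 111.5]
ee_rot: [-3.13, 0.261, 0.002]
wrist_force: [-2.0, 6.2, -3.0]
grip_width: 9.2
grip_force: 40.0
```

jog_arm([
  [[0,0.02,0.1,0],[0,0.03,0.2,0],[0,0.05,0.3,0],[0,0.05,0.3,0]],
])

```text
time: 30.4
position: [514.4, -225.9, 110.8]
ee_rot: [-3.13, 0.26, 0.0]
wrist_force: [-11.0, 10.8, 14.1]
grip_width: 9.0
grip_force: 40.0
```

jog_arm([
  [[0,0,0,0],[0,0,0,0],[0,0,0,0],[0,0,0,0],[0,0,-2,0],[0,0,-5,0],[0,0,-9,0],[0,0,-13,0],[0,0,-15,0],[0,0,-15,0]],
], fingers=0.1)

```text
time: 31.4
position: [516.3, -227.8, 263.2]
ee_rot: [3.127, -0.261, 0.011]
wrist_force: [0.4, -1.2, 1.3]
grip_width: 51.0
grip_force: 0.0
```

Run:
```python
from h import *
c=cam('wrist');w=snap('wrist','w17.png');s=snap('scene','s17.png');print(arm.sense()['time'],arm.sense()['position'])
X=np.array([.986,-.165,0]);b=np.array([511,-225.3,0])
d=lambda P:np.round(proj('scene',P)).astype(int)
# dark bar in scene: rows profile at several points along bar
for k in(-30,0,30):
  P=b+X*k+np.array([0,0,132]);u,v=d(P);print(k,u,v,[int(x) for x in s[v-10:v+14,u].sum(1)//3])
for k in(30,40):
  u,v=map(int,np.round(proj('wrist',b+X*k+np.array([0,0,132]),c)));print(u,v,[int(x) for x in w[v,u-24:u+25:2].sum(1)//3])
```

```text
31.5 [ 514.52940493 -226.79239032  258.29017252]
-30 343 264 [131, 104, 69, 70, 76, 73, 54, 34, 30, 30, 17, 1, 91, 159, 171, 165, 165, 169, 166, 168, 172, 187, 120, 66]
0 353 258 [67, 66, 69, 61, 66, 89, 96, 51, 29, 31, 16, 9, 92, 85, 63, 71, 68, 72, 66, 62, 109, 158, 97, 48]
30 363 252 [133, 93, 63, 63, 72, 78, 55, 33, 30, 23, 22, 12, 29, 113, 163, 168, 162, 163, 163, 157, 170, 131, 73, 59]
281 176 [135, 134, 134, 134, 133, 133, 133, 134, 135, 105, 37, 53, 58, 39, 41, 139, 136, 136, 136, 136, 136, 137, 137, 138, 137]
281 165 [119, 117, 117, 116, 117, 98, 97, 97, 97, 69, 39, 55, 58, 37, 39, 138, 134, 134, 134, 135, 136, 135, 135, 136, 137]
```

```bash
python3 -c "
from workcell import arm
print(arm.finish_job())"
```

```text
the job is handed in; nothing more can be done
None
```

I handed the job in at about 31.5 s of the 72 s allowed; the judge gave no verdict, so these are my own checks: the nuts slid into the box with the pan hooked and tipped to about 75°, the empty pan stands back on the desk about 7 mm from its start, and the tray was lowered by hand until it bore on the box, with its handle within about 2 mm of the home position.

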